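Seal the round storage canisters

ROBOT

A 6-joint arm with a two-finger parallel gripper is mounted at the origin on the work surface. World frame = base frame: x ahead of the robot, y to its left, z up, the work surface at z = 0. Lengths are in mm, angles in rad, forces in N, time in s.
With the tool pointing down it reaches from about 275 to 875 mm from the base axis. Payload 12.5 kg.
Tool frame: the origin (TCP) lies at the very end of the fingers, on their centre line; the grasp point (between the pads) lies 19 mm behind it; z points along the fingers, y is the line along which they close (so a half turn about z gives the same grasp; the last joint's range is limited). The gripper opens to 85 mm and grips with 20 to 120 N. Pads are 22 mm wide; open, the fingers measure 114 mm over their backs; the gripper's body (76 mm by 85 mm) begins 54 mm behind the grasp point. The pads swing forward as they close: fully open they stand 13 mm farther back than shut.
Start: joints at [-1.292, 0.351, 1.652, -0, 1.139, -0.085], TCP at [195.724, -513.981, 231.29] pointing down, gripper open.
Joint ranges: [-2.75, 2.75], [-0.79, 2.1], [0.01, 2.65], [-1.57, 4.71], [0.07, 3.14], [-2.87, 2.87]. Speed limits (rad/s): [2.22, 2.22, 2.79, 3.14, 3.14, 3.14].

INTERFACE

Orientations are given as a unit quaternion [x, y, z, w].
In Python, from station import read_state, eyes, bot gives the robot as it stands.
- The arm moves only by the tool play_rows, never from a script. Its argument "motion" is a list of rows, each a list of 3 entries, a list of its own where there are three numbers: the opening, from 0 (shut) to 1 (fully open), then the shift along the tool's x, y, z in m, then the turn, a rotation vector about the tool's x, y, z in degrees. In form: [[claw, [x, y, z], [wx, wy, wz]], ...]. A call has 1 to 20 rows; each row shifts and turns the commanded pose from where the row before left it, along the tool's axes as they then stand; what a row does not reach is not made up. A row lasts 1/10 s, in which the tool goes at most 50 mm and 8.59 degrees, less where a joint would pass 70% of its speed; a pose out of reach is approached as far as the arm can. A call is refused whole if a number of a shift passes 0.05 or a number of a turn 8.59, either way. A call with a gripper value outside its range is refused whole. The fingers move at their own pace and stop on an object; the grip force is fixed at half the most. Time passes only in rows, so rows that do not move let the fingers close. It gives the time, the measured TCP pose, the force, the opening and the grip force at its end, in the units of the state.
- read_state(): the state, without advancing time (a new reading comes with each control period).
- eyes.read_camera(name): name is "side" or "top" or "wrist"; returns a dict with "pixels" (420x560x3 uint8, red, green, blue), "range_z" (420x560 float32, mm along the optical axis (not along the pixel's ray), 0 where there is no reading), "camera_matrix" (3x3 intrinsics, pixels), "k1" (the pictures are not rectified: a ray, as slopes to the right and down, at radius r is drawn at 1 + k1 r^2 times it, then the intrinsics apply), "R" (3x3) and "t" (3): a world point X has camera coordinates R X + t. Camera axes: x right, y down, z forward; pixel columns grow to the right and rows downward; lengths in mm; the calibration is good to about 2 mm. A picture is of the moment at which its call begins.
- bot.job_done(): hands the job in; it is judged then, once.
The state is a dict: "clock": time; "q": joint angles; "qd": joint speeds; "tau": joint torques, N m; "eef_pos": TCP position; "tool_rot": TCP orientation; "ft_force": force on the tool from outside, world axes, zero at the start; "torque": the same for the moment, N m; "opening": finger opening in mm; "finger_force": force on a finger pad.
Only numpy, scipy, OpenCV 4.12 (cv2) and the standard library are available. Lean on these libraries where they do the work, as an engineer would, in place of code of your own. Each camera call takes 0.05 s, during which the arm holds its last target. There are 200 camera calls.

TASK

Seal the two round canisters on the worktop, in either order: press the push button in the middle of each round lid gently with your fingertips until it is fully down, then draw back. Leave the buttons of the two square canisters up, for they are still airing, and do not lift, slide or knock over any canister or anything else standing about.

Things in the scene. Friction and masses are not known exactly. Their poses are not given: they have to be found in the camera images.
- round_low: the low round canister: white cylinder 82 mm across with a grey round lid 88 mm across and 22 mm thick; lid top 100 mm above the worktop. Origin: centre of its underside, z up. Loose, about 0.4 to 0.8 kg.
- round_low_button_top (a point): centre of the top face of the steel push button in the middle of the lid of round_low: a disc 40 mm across whose top stands 10 mm above the lid when up and 2 mm above it when fully down; moves with the button
- round_low_button (a joint): how far the button of round_low is pressed down: 0 = up (airing), 0.008 m = fully down (sealed); no spring, it resists with about 4 N and stays where it is left; hard stop at 0.008. It starts between 0 and 0.0015. 
- round_tall: the tall round canister: as the low round one (lid 88 mm across) but its lid top is 140 mm above the worktop. Origin: centre of its underside, z up. Loose, about 0.4 to 0.8 kg.
- round_tall_button_top (a point): centre of the top face of the steel push button in the middle of the lid of round_tall: a disc 40 mm across whose top stands 10 mm above the lid when up and 2 mm above it when fully down; moves with the button
- round_tall_button (a joint): how far the button of round_tall is pressed down: 0 = up (airing), 0.008 m = fully down (sealed); no spring, it resists with about 4 N and stays where it is left; hard stop at 0.008. It starts between 0 and 0.0015. 
- square_low: the low square canister (leave its button up): white box 80 x 80 mm with a grey square lid 86 x 86 x 22 mm; lid top 100 mm above the worktop. Origin: centre of its underside, z up. Loose, about 0.4 to 0.8 kg.
- square_low_button_top (a point): centre of the top face of the steel push button in the middle of the lid of square_low: a disc 40 mm across whose top stands 10 mm above the lid when up and 2 mm above it when fully down; moves with the button
- square_low_button (a joint): how far the button of square_low is pressed down: 0 = up (airing), 0.008 m = fully down (sealed); no spring, it resists with about 4 N and stays where it is left; hard stop at 0.008. It starts between 0 and 0.0015. 
- square_tall: the tall square canister (leave its button up): as the low square one but its lid top is 140 mm above the worktop. Origin: centre of its underside, z up. Loose, about 0.4 to 0.8 kg.
- square_tall_button_top (a point): centre of the top face of the steel push button in the middle of the lid of square_tall: a disc 40 mm across whose top stands 10 mm above the lid when up and 2 mm above it when fully down; moves with the button
- square_tall_button (a joint): how far the button of square_tall is pressed down: 0 = up (airing), 0.008 m = fully down (sealed); no spring, it resists with about 4 N and stays where it is left; hard stop at 0.008. It starts between 0 and 0.0015. 
- mug: bystander, to be left where it is: white mug 80 mm across, 90 mm tall, handle at +y. Origin: centre of its underside.
- ramekin: bystander, to be left where it is: small white bowl 72 mm across, 42 mm tall. Origin: centre of its underside.
- jam_jar: bystander, to be left where it is: glass jar 62 mm across, 95 mm tall. Origin: centre of its underside.
- spice_tin: bystander, to be left where it is: steel tin 54 mm across, 85 mm tall. Origin: centre of its underside.
- pepper_mill: bystander, to be left where it is: turned wooden mill 56 mm across, 150 mm tall. Origin: centre of its underside.
- spoon: bystander, to be left where it is: wooden spoon 190 mm long, lying flat along its x. Origin: underneath it, about mid-length.
Not all that is in view belongs to the job. What is shaped like the round_tall but blue is not meant. Leave any turquoise look-alike of the round_low alone.

How it is judged:
By the outcome, as a careful person would: the job done as asked, in the order asked, and still so for the second after the job is handed in, with the robot touching nothing.
It also fails if it takes over 35 s, if anything falls off the work surface, if the arm or the gripper's body presses on something with over 40 N, if the wrist force passes 120 N, or if a joint passes its speed limit or range.

## Working session

There is one attempt and no reset: what is moved stays moved. The work goes in short steps, Python scripts to look and compute and a tool call to move; the robot and the scene stay as the last step left them, time stands still between calls to the robot, and variables do not carry over. Pictures are saved under pics/ and viewed, at most 10 in all, crops included, and the job is handed in when it is done.

Besides the shell and the picture viewer there is one more tool, called after "Request:" as name(argument=value, ...) on one line, values as JSON. play_rows: Moves the arm, as the interface text tells. Its arguments: {"type":"object","properties":{"motion":{"type":"array","items":{"type":"array"}}},"required":["motion"]}

```bash
mkdir -p pics; cat > h.py <<'E'
import numpy as np, cv2
from station import read_state, eyes, bot
def cloud(c):
    K=c["camera_matrix"];h,w=c["range_z"].shape
    u,v=np.meshgrid(np.arange(w),np.arange(h))
    x=(u-K[0][2])/K[0][0];y=(v-K[1][2])/K[1][1]
    xd,yd=x.copy(),y.copy()
    for _ in range(10):
        s=1+c["k1"]*(x*x+y*y);x=xd/s;y=yd/s
    z=c["range_z"];P=np.stack([x*z,y*z,z],-1)
    P=(P-np.array(c["t"]))@np.array(c["R"]);P[z==0]=np.nan
    return P
def save(c,n): cv2.imwrite("pics/"+n,cv2.cvtColor(c["pixels"],cv2.COLOR_RGB2BGR))
E
python3 - <<'E'
from h import *
for n in ("top","side"):
    c=eyes.read_camera(n);save(c,n+"0.png");P=cloud(c);np.savez(n+"0.npz",P=P,rgb=c["pixels"])
    print(n,-np.array(c["R"]).T@np.array(c["t"]))
print(read_state())
E
```

```text
top [ 4.51159498e+02 -4.28626089e-01  1.00925475e+03]
side [238.14089784 862.3144961  740.17363661]
{'clock': 0.1, 'q': array([-1.29160095e+00,  3.51195529e-01,  1.65236003e+00,  1.00904348e-05,
        1.13911123e+00, -8.46188696e-02]), 'qd': array([-0.00195631,  0.00071787,  0.00120045,  0.00122476, -0.00110336,
        0.0012124 ]), 'tau': array([ 1.30723976e-03, -5.06834328e+01, -2.91875786e+01, -3.66084907e-05,
        2.66395764e-03, -2.29559049e-05]), 'eef_pos': array([ 195.64590676, -513.70350956,  230.80506745]), 'tool_rot': array([ 9.83500713e-01,  1.80903452e-01, -4.76085637e-05, -5.34974598e-04]), 'ft_force': array([0.2432248 , 0.68226474, 0.27070839]), 'torque': array([-0.02563821, -0.02456311,  0.01155571]), 'finger_force': 0.0, 'opening': 85.08804979454465}
```

View pics/top0.png

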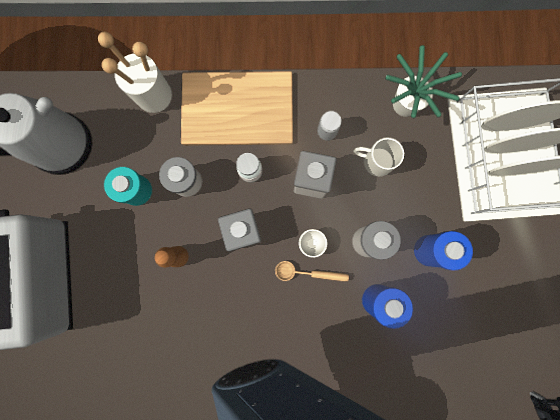

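View pics/side0.png

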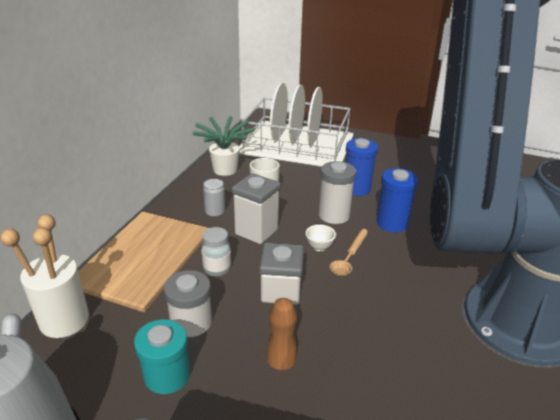

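The top view shows the grey round lids at about (178,175), low, and (381,240), tall. The grey square ones are at (239,230) and (316,172). The teal and blue look-alikes are at (122,184), (453,250) and (393,308). Next I'll measure the buttons and obstacle heights.

```bash
python3 - <<'E'
from h import *
d=np.load("top0.npz");P=d["P"]
for n,(u,v),H in (("low",(177,174),110),("tall",(381,240),150),("sqlow",(239,230),110),("sqtall",(316,171),150),("teal",(122,184),110),("blue",(453,250),150),("jar",(249,160),95),("mill",(163,257),150),("mug",(388,150),90),("ramekin",(313,243),42),("blue2",(393,308),150)):
    S=P[v-30:v+31,u-30:u+31].reshape(-1,3);ctr=P[v,u]
    b=S[(abs(S[:,2]-H)<5.0)&(np.hypot(*(S[:,:2]-ctr[:2]).T)<27)]
    l=S[(abs(S[:,2]-H+10)<4.5)&(np.hypot(*(S[:,:2]-ctr[:2]).T)<55)]
    f=lambda a:(np.round((np.nanmin(a,0)+np.nanmax(a,0))/2,1),np.round(np.nanmax(a,0)-np.nanmin(a,0),1),len(a)) if len(a) else None
    print(n,np.round(ctr,1),"btn",f(b),"lid",f(l))
    print("   button z med",np.nanmedian(S[np.hypot(*(S[:,:2]-ctr[:2]).T)<12][:,2]))
# side lid check
d=np.load("side0.npz");P=d["P"]
for u,v in ((187,284),(339,167)):
    S=P[v-4:v+5,u-7:u+8].reshape(-1,3);print("side",np.round(np.nanmedian(S,0),1))
E
```

```text
low [637.8 250.4 106.8] btn (array([638.8, 253.7, 109.1]), array([37.2, 37.2,  7.8]), 201) lid (array([638.7, 254.2, 100. ]), array([86.8, 85.9,  8.9]), 777)
   button z med 108.6223777501979
tall [ 475.2 -222.9  151.4] btn (array([ 476.4, -226.4,  150.1]), array([38.2, 37.8,  9.2]), 249) lid (array([ 475.9, -226.1,  140. ]), array([86.3, 86.6,  8.8]), 921)
   button z med 149.79416520669974
sqlow [501.7  99.9 108.6] btn (array([504.2, 100.1, 108.8]), array([38.3, 37.7,  7.2]), 218) lid (array([503.7, 100.2, 100. ]), array([98. , 98.8,  8.7]), 983)
   button z med 108.35040224773527
sqtall [633.5 -80.6 149.5] btn (array([636.3, -80.8, 149. ]), array([37.3, 37.1,  7.5]), 224) lid (array([636.5, -79.4, 140. ]), array([95.5, 93.6,  8.9]), 1038)
   button z med 148.6293329487748
teal [613.5 380.7 110.5] btn (array([615.2, 387. , 109.5]), array([36.3, 38.1,  8.8]), 215) lid (array([615.9, 386.8,  99.7]), array([83.9, 85.2,  8.4]), 765)
   button z med 109.12795587429991
blue [ 452.4 -381.6  148.8] btn (array([ 453.5, -384.9,  149.9]), array([37.7, 41.4,  9.4]), 256) lid (array([ 452.7, -3
[... 357 characters left out ...]
]), 30) lid (array([439.6, 273.9, 140. ]), array([31.8, 32.2,  8.8]), 135)
   button z med 143.10808238582226
mug [ 717.6 -285.1   12.8] btn (array([ 711.2, -279.1,   89.6]), array([32.8, 40. ,  8.8]), 48) lid (array([ 696.2, -271.4,   80. ]), array([57.9, 54.5,  8.7]), 46)
   button z med 47.112716206887654
ramekin [472.3 -83.2   4.9] btn None lid (array([471.8, -80.6,  32. ]), array([61., 61.,  9.]), 76)
   button z med 4.684683355411826
blue2 [ 326.3 -244.3  149.6] btn (array([ 326.4, -246.3,  149.7]), array([38.6, 38.9,  9.3]), 266) lid (array([ 326. , -246.4,  140. ]), array([85.4, 86.7,  8.9]), 972)
   button z med 149.91676036230666
side [632.7 261.1 110.4]
side [ 471.9 -217.7  151.8]
```

Both lids agree with their known sizes and heights: low at (638.8, 253.8), tall at (476, −226.2). I'll shut the gripper and move above the tall one at z≈200.

Request:
play_rows(motion=[[0, [0.0304, -0.0141, 0.0], [0, 0, 0]], [0, [0.0304, -0.0141, 0.0], [0, 0, 0]], [0, [0.0304, -0.0141, 0.0], [0, 0, 0]], [0, [0.0304, -0.0141, 0.0], [0, 0, 0]], [0, [0.0304, -0.0141, 0.0], [0, 0, 0]], [0, [0.0304, -0.0141, 0.0], [0, 0, 0]], [0, [0.0304, -0.0141, 0.0], [0, 0, 0]], [0, [0.0304, -0.0141, 0.0], [0, 0, 0]], [0, [0.0304, -0.0141, 0.0], [0, 0, 0]], [0, [0.0304, -0.0141, 0.01], [0, 0, 0]], [0, [0.0304, -0.0141, 0.01], [0, 0, 0]], [0, [0.0304, -0.0141, 0.01], [0, 0, 0]], [0, [0, 0, 0], [0, 0, 0]], [0, [0, 0, 0], [0, 0, 0]], [0, [0, 0, 0], [0, 0, 0]]])

```text
clock: 1.6
eef_pos: [476.1, -226.6, 201.5]
tool_rot: [0.984, 0.181, -0.0, 0.0]
ft_force: [-1.0, -0.3, 0.8]
opening: -0.1
finger_force: 0.0
```

Request:
play_rows(motion=[[0, [0, 0, 0.015], [0, 0, 0]], [0, [0, 0, 0.015], [0, 0, 0]], [0, [0, 0, 0.01], [0, 0, 0]], [0, [0, 0, 0.005], [0, 0, 0]], [0, [0, 0, 0], [0, 0, 0]], [0, [0, 0, 0], [0, 0, 0]], [0, [0, 0, 0.002], [0, 0, 0]], [0, [0, 0, 0.002], [0, 0, 0]], [0, [0, 0, 0.002], [0, 0, 0]], [0, [0, 0, 0.002], [0, 0, 0]], [0, [0, 0, 0.001], [0, 0, 0]], [0, [0, 0, 0], [0, 0, 0]], [0, [0, 0, 0], [0, 0, 0]]])

```text
clock: 2.9
eef_pos: [476.5, -226.0, 147.3]
tool_rot: [0.984, 0.181, 0.0, 0.0]
ft_force: [0.5, -0.2, 1.5]
opening: -0.2
finger_force: 0.5
```

```bash
python3 - <<'E'
from h import *
c=eyes.read_camera("side");save(c,"side1.png")
i=cv2.imread("pics/side1.png")[90:250,240:460];cv2.imwrite("pics/side1c.png",cv2.resize(i,None,fx=3.5,fy=3.5))
E
```

```text
(no output)
```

View pics/side1c.png

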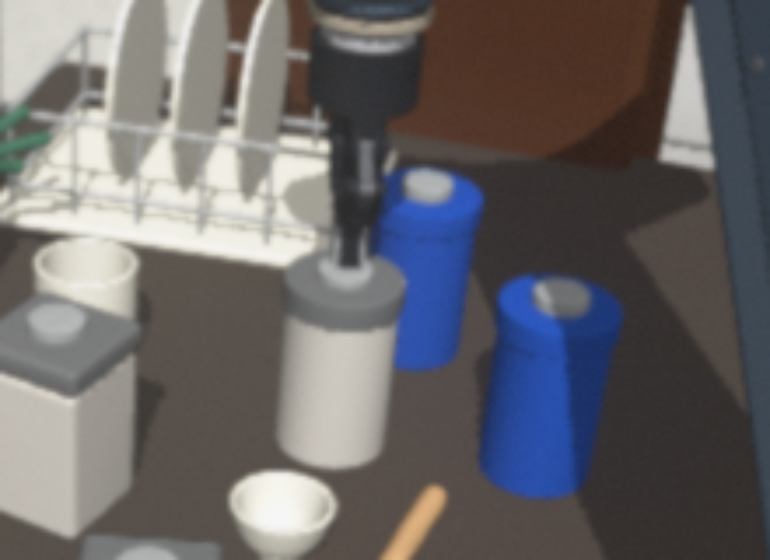

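The fingertips stand on the middle of the tall button, at crop pixel (347,265). I'll press on gently.

Request:
play_rows(motion=[[0, [0, 0, 0.001], [0, 0, 0]], [0, [0, 0, 0.001], [0, 0, 0]], [0, [0, 0, 0.001], [0, 0, 0]], [0, [0, 0, 0.001], [0, 0, 0]], [0, [0, 0, 0], [0, 0, 0]]])

```text
clock: 3.45
eef_pos: [476.5, -226.1, 143.2]
tool_rot: [0.983, 0.181, 0.0, 0.0]
ft_force: [0.8, -0.9, 2.0]
opening: -0.3
finger_force: 0.8
```

Request:
play_rows(motion=[[0, [0, 0, 0.0005], [0, 0, 0]], [0, [0, 0, 0.0005], [0, 0, 0]], [0, [0, 0, 0], [0, 0, 0]]])

```text
clock: 3.75
eef_pos: [476.5, -226.1, 142.3]
tool_rot: [0.984, 0.181, 0.0, 0.0]
ft_force: [1.0, 0.3, 3.6]
opening: -0.1
finger_force: 1.3
```

Request:
play_rows(motion=[[0, [0, 0, 0.0005], [0, 0, 0]], [0, [0, 0, 0.0005], [0, 0, 0]], [0, [0, 0, 0], [0, 0, 0]]])

```text
clock: 4.05
eef_pos: [476.6, -226.1, 142.0]
tool_rot: [0.983, 0.181, 0.0, 0.0]
ft_force: [-2.6, 2.0, 11.9]
opening: 0.1
finger_force: 5.7
```

Hard stop reached: the force jumped to 12 N at z=142.0, the expected height. I'll add a touch more, then draw back.

Request:
play_rows(motion=[[0, [0, 0, 0.0004], [0, 0, 0]], [0, [0, 0, 0], [0, 0, 0]], [0, [0, 0, -0.005], [0, 0, 0]], [0, [0, 0, -0.015], [0, 0, 0]], [0, [0, 0, -0.02], [0, 0, 0]], [0, [0, 0, -0.021], [0, 0, 0]]])

```text
clock: 4.65
eef_pos: [476.0, -225.9, 202.0]
tool_rot: [0.984, 0.181, -0.001, -0.0]
ft_force: [-0.0, 0.9, 1.4]
opening: 0.3
finger_force: 0.0
```

Request:
play_rows(motion=[[0, [0.02304, -0.02791, 0], [0, 0, 0]], [0, [0.02304, -0.02791, 0], [0, 0, 0]], [0, [0.02304, -0.02791, 0], [0, 0, 0]], [0, [0.02304, -0.02791, 0], [0, 0, 0]], [0, [0.02304, -0.02791, 0], [0, 0, 0]], [0, [0.02304, -0.02791, 0], [0, 0, 0]], [0, [0.02304, -0.02791, 0], [0, 0, 0]], [0, [0.02304, -0.02791, 0], [0, 0, 0]], [0, [0.02304, -0.02791, 0], [0, 0, 0]], [0, [0.02304, -0.02791, 0], [0, 0, 0]], [0, [0.02304, -0.02791, 0], [0, 0, 0]], [0, [0.02304, -0.02791, 0], [0, 0, 0]], [0, [0.02304, -0.02791, 0], [0, 0, 0]], [0, [0.02304, -0.02791, 0], [0, 0, 0]], [0, [0, 0, 0], [0, 0, 0]], [0, [0, 0, 0], [0, 0, 0]], [0, [0, 0, 0], [0, 0, 0]]])

```text
clock: 6.35
eef_pos: [638.6, 253.0, 201.6]
tool_rot: [0.984, 0.181, -0.0, 0.0]
ft_force: [0.2, 0.1, -0.4]
opening: -0.4
finger_force: 0.0
```

```bash
python3 - <<'E'
from h import *
c=eyes.read_camera("top");save(c,"top1.png");P=cloud(c)
for n,(u,v),H in (("tall",(381,240),150),("low",(177,174),110)):
    S=P[v-30:v+31,u-30:u+31].reshape(-1,3);X=P[v,u]
    l=S[abs(S[:,2]-H+10)<4.5]
    print(n,X,np.nanmedian(P[v-2:v+3,u-2:u+3].reshape(-1,3),0),(np.nanmin(l,0)+np.nanmax(l,0))/2 if len(l) else 0)
E
```

```text
tall [ 475.4176887  -225.20129984  142.33513829] [ 475.4176887  -225.20129984  141.9727875 ] [ 475.79099703 -226.07725537  139.96429521]
low [637.67800173 250.30119317 107.27629849] [637.33899455 249.81415741 108.91442862] [638.81448577 243.08402325 100.03012649]
```

The tall button is down (top at 142.0) and the canister hasn't moved. Next is the low one.

Request:
play_rows(motion=[[0, [0, 0, 0.02], [0, 0, 0]], [0, [0, 0, 0.02], [0, 0, 0]], [0, [0, 0, 0.02], [0, 0, 0]], [0, [0, 0, 0.018], [0, 0, 0]], [0, [0, 0, 0.008], [0, 0, 0]], [0, [0, 0, 0.002], [0, 0, 0]], [0, [0, 0, 0], [0, 0, 0]], [0, [0, 0, 0.002], [0, 0, 0]], [0, [0, 0, 0.002], [0, 0, 0]], [0, [0, 0, 0.002], [0, 0, 0]], [0, [0, 0, 0.001], [0, 0, 0]], [0, [0, 0, 0.001], [0, 0, 0]], [0, [0, 0, 0.001], [0, 0, 0]], [0, [0, 0, 0], [0, 0, 0]]])

```text
clock: 7.8
eef_pos: [639.1, 254.0, 105.0]
tool_rot: [0.984, 0.181, 0.0, -0.0]
ft_force: [1.1, -0.7, 3.7]
opening: -0.0
finger_force: 1.4
```

Request:
play_rows(motion=[[0, [0, 0, 0.0005], [0, 0, 0]], [0, [0, 0, 0.0005], [0, 0, 0]], [0, [0, 0, 0], [0, 0, 0]]])

```text
clock: 8.1
eef_pos: [639.0, 253.9, 103.9]
tool_rot: [0.984, 0.181, 0.0, -0.0]
ft_force: [2.0, 0.2, 3.1]
opening: -0.0
finger_force: 1.6
```

Request:
play_rows(motion=[[0, [0, 0, 0.0005], [0, 0, 0]], [0, [0, 0, 0.0005], [0, 0, 0]], [0, [0, 0, 0.0005], [0, 0, 0]], [0, [0, 0, 0], [0, 0, 0]]])

```text
clock: 8.5
eef_pos: [639.0, 253.9, 102.4]
tool_rot: [0.984, 0.181, 0.0, -0.0]
ft_force: [1.1, -0.1, 3.8]
opening: -0.1
finger_force: 1.6
```

Request:
play_rows(motion=[[0, [0, 0, 0.0005], [0, 0, 0]], [0, [0, 0, 0.0005], [0, 0, 0]], [0, [0, 0, 0], [0, 0, 0]]])

```text
clock: 8.8
eef_pos: [639.1, 254.0, 102.0]
tool_rot: [0.984, 0.181, 0.0, -0.0]
ft_force: [0.0, 0.2, 8.6]
opening: 0.1
finger_force: 4.2
```

Request:
play_rows(motion=[[0, [0, 0, 0.0006], [0, 0, 0]], [0, [0, 0, 0], [0, 0, 0]], [0, [0, 0, -0.005], [0, 0, 0]], [0, [0, 0, -0.015], [0, 0, 0]], [0, [0, 0, -0.03], [0, 0, 0]], [0, [0, 0, -0.04], [0, 0, 0]], [0, [0, 0, -0.04], [0, 0, 0]], [0, [-0.031, -0.012, -0.01], [0, 0, 0]], [0, [-0.031, -0.012, -0.01], [0, 0, 0]], [0, [-0.031, -0.012, 0], [0, 0, 0]], [0, [-0.031, -0.012, 0], [0, 0, 0]], [0, [0, 0, 0], [0, 0, 0]], [0, [0, 0, 0], [0, 0, 0]]])

```text
clock: 10.1
eef_pos: [505.7, 254.7, 251.7]
tool_rot: [0.983, 0.181, 0.0, -0.0]
ft_force: [0.8, -0.3, 0.3]
opening: 0.3
finger_force: 0.0
```

```bash
python3 - <<'E'
from h import *
c=eyes.read_camera("top");save(c,"top2.png");P=cloud(c)
for n,(u,v),H in (("tall",(381,240),150),("low",(177,174),110),("sqtall",(316,171),150)):
    S=P[v-30:v+31,u-30:u+31].reshape(-1,3)
    l=S[(abs(S[:,2]-H+10)<4.5)&(np.hypot(*(S[:,:2]-P[v,u,:2]).T)<55)]
    print(n,np.nanmedian(P[v-3:v+4,u-3:u+4].reshape(-1,3),0),(np.nanmin(l,0)+np.nanmax(l,0))/2)
E
```

```text
tall [ 475.45232411 -225.5920924   142.33371492] [ 475.81836716 -226.63118218  139.9952769 ]
low [638.82284404 251.85054731 101.69617855] [639.6714465  254.14429084 100.04165405]
sqtall [633.60713729 -80.69264791 148.31218493] [636.53483244 -79.47052493 139.80869993]
```

View pics/top2.png

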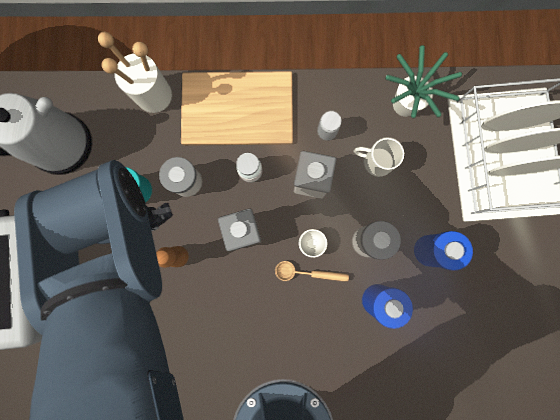

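Both round buttons, at (178,175) and (381,240), are down. Everything else in view is where it was, and the arm is clear.

```bash
python3 -c "
from station import bot;print(bot.job_done())"
```

```text
the job is handed in; nothing more can be done
None
```

I pressed both round canisters' buttons fully down and handed the job in at about 10 s; the final top view shows the square canisters' buttons still up and nothing in view moved (the arm hides part of the teal look-alike).

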